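# Dust the bow-shaped light bar of a sprung desk lamp

## Robot

A 7-joint arm with a two-finger parallel gripper is mounted at the origin on the work surface. World frame = base frame: x ahead of the robot, y to its left, z up, the work surface at z = 0. Lengths are in mm, angles in rad, forces in N, time in s.
With the tool pointing down it reaches from about 400 to 875 mm from the base axis. Payload 4.4 kg.
Tool frame: the origin (TCP) lies midway between the tips of the shut fingers; the grasp point (between the pads) lies 19 mm behind it; z points along the fingers, y is the line along which they close (so a half turn about z gives the same grasp; the last joint's range is limited). The gripper opens to 85 mm and grips with 20 to 120 N. Pads are 22 mm wide; open, the fingers measure 114 mm over their backs; the gripper's body (76 mm by 85 mm) begins 54 mm behind the grasp point. The pads swing forward as they close: fully open they stand 13 mm farther back than shut.
Start: joints at [1.036, 0.628, 0.038, 1.517, -0.027, 0.996, -0.02], TCP at [293.709, -579.873, 231.313] pointing down, gripper open.
Joint ranges: [-3.06, 3.06], [-0.37, 2.12], [-1.25, 1.32], [0.18, 2.47], [-1.1, 4.24], [0.23, 1.98], [-2.94, 2.94]. Speed limits (rad/s): [2.57, 2.57, 3.14, 3.14, 3.14, 3.14, 3.14].

## Interface

Orientations are given as [roll, pitch, yaw] about the fixed x, y, z axes, in that order (R = Rz(yaw) Ry(pitch) Rx(roll)).
In Python, from cell import ctrl gives the robot as it stands.
- The arm moves only by the shell command python3 -m crank 'ROWS' [OPENING]. ROWS is JSON, a list that holds one entry, the list of rows, each a list of 4 numbers: the shift along the tool's x, y, z normalised to -1 to 1, where 1 is 2.5 cm, then the turn about the tool's z normalised to -1 to 1, where 1 is 0.08 rad. In form: [[[dx, dy, dz, turn], ...]]. A call has 1 to 12 rows; each row shifts and turns the commanded pose from where the row before left it, along the tool's axes as they then stand; what a row does not reach is not made up. A row lasts 1/12 s, in which the tool goes at most 41.7 mm and 7.16 degrees, less where a joint would pass 70% of its speed; a pose out of reach is approached as far as the arm can. A call with a number of a shift or a turn outside -1 to 1 is refused whole. A call with a gripper value outside its range is refused whole. OPENING is the closure, from -1 (fully open) to 1 (shut), set as the call begins (- or left out, the last holds). The fingers move at their own pace and stop on an object; the grip force is fixed at half the most. Time passes only in rows, so rows that do not move let the fingers close. It gives the time, the measured TCP pose, the force, the opening and the grip force at its end, in the units of the state.
- ctrl.read_state(): the state, without advancing time (a new reading comes with each control period).
- ctrl.get_image(name): name is "scene" or "top" or "wrist"; returns a dict with "img" (480x640x3 uint8, red, green, blue), "intrinsics" (3x3 intrinsics, pixels), "extrinsics" (4x4, takes a point from camera to world coordinates). Camera axes: x right, y up, looking along -z (the intrinsics and any distortion apply to the point x, -y, -z); pixel columns grow to the right and rows downward; lengths in mm; the calibration is good to about 2 mm. A picture is of the moment at which its call begins. There is no depth.
- ctrl.finish_job(): hands the job in; it is judged then, once.
Trained networks look in the newest picture that a camera, given by its name, has taken for a name from the list of things; names that differ only in an ending like _2 or _b are one class to them, and where a whole thing is asked for, a point or a joint stands for the part that bears it (a point fixed in the world has none). Each returns a list of dicts, best first, with "confidence" (0 to 1); they miss things now and then, are a little off and sometimes report something else, mostly with a low value. They report only what shows in the picture. A call takes as long as a camera call. They do not tell look-alikes from the thing itself.
- ctrl.find_in(camera, target): "position" ([row, column] in pixels, amid what is visible of it).
- ctrl.trace(camera, target): "mask" (480x640 bool, what is visible of it) and "position" ([row, column] in pixels, amid what is visible of it).
- ctrl.place_of(camera, target): "position" ([row, column] in pixels: a listed point, or the origin of a listed thing).
The state is a dict: "clock": time; "qpos": joint angles; "qd": joint speeds; "tau": joint torques, N m; "eef_pos": TCP position; "tool_rot": TCP orientation; "force": force on the tool from outside, world axes, zero at the start; "torque": the same for the moment, N m; "width": finger opening in mm; "gripper_force": force on a finger pad.
Only numpy, scipy, OpenCV 4.12 (cv2) and the standard library are available. Lean on these libraries where they do the work, as an engineer would, in place of code of your own. Each camera call takes 0.05 s, during which the arm holds its last target. There are 200 camera calls.

## Task

Pick the duster up from its tray and wipe the top of the desk lamp's curved light bar with it in one slow, unbroken stroke from the bar's left end to its right end (left and right as the robot faces it), taking eight to ten seconds end to end, pressing lightly and evenly at about 3 N all the way, although the bar sinks on its sprung arm and tips under the hand. Do not lift off on the way, press hard, tip the bar far over or touch the lamp with anything but the duster; leave the bar level, stand the duster upright back in its tray, let go, and do not disturb the other things on the desk.

Things in the scene. Friction and masses are not known exactly. Their poses are not given: they have to be found in the camera images.
- lightbar: The lamp's light bar: a dark metal bow 470 mm long, 46 mm wide, 16 mm thick, arched upward, carried at its middle by a black knuckle on the lamp's arm, some 170 mm above the desk. Origin on the knuckle axis at the bar's middle; y along the bar, to the robot's left; x across it, towards the lamp post; z up. Level when y is horizontal. About 0.7 kg, balanced; only air beneath.
- bar_top (a point): Highest point of the bar's top, 20 mm above the knuckle axis; axes as the bar's. The top is a circular arch of radius 750 mm about the bar's x direction: it falls away to both sides by 750 mm - sqrt((750 mm)^2 - y^2), as 23 mm at y = 185 mm. The bar turns about its own x axis in the knuckle, stops at 0.7 rad either way; it may start up to 0.1 rad out of level.
- bar_left (a point): Point on the bar's top near its left end, 185 mm along y from the middle (the bar ends at 235 mm). Pressed off its middle, the bar tips there: the knuckle has no spring but a strong damper and creeps at 1 rad/s per 2.2 N m (3 N at 185 mm: 0.25 rad/s), on and on while pressed. It stays where it is left, hardly coasting.
- bar_right (a point): The like point near the bar's right end, 185 mm from the middle along -y. Pressing here tips the right end down and so undoes the tipping from the left half of the stroke; it does so a little faster, as the felt drags on the metal with some 0.6 of the pressing force. Held upright on a slope, the sole bears on its uphill rounded edge, about 17 mm off its centre.
- knuckle (a point): End of the lamp's sprung arm, on the knuckle axis (same place as the light bar's origin); z up. The arm reaches 260 mm from its hinge on the post and slopes 50 mm down to here. Its springs carry the lamp's weight and bring it back: pressed down, this point yields 5 mm per N (200 N/m), damped 18 N s/m, moving about 0.8 kg, with some 70 mm of travel, and comes up again when let go.
- duster: Duster: wooden back 70 mm (x) by 54 mm (y), grey felt sole, flat over the middle 30 mm of y and rounded at 12 mm radius along both long sides, and an upright wooden grip on top, 56 mm (x) by 24 mm (y), 36 to 88 mm above the sole; take the grip across y. About 0.16 kg. Origin at the centre of the sole's underside, z up. Wipe with its y along the bar's y, either way round.
- tray_in (a point): Centre of the inner floor of the duster's wooden tray (inside 134 mm in x by 114 mm in y, rim 20 mm above the desk, floor 5 mm above the desk); axes along the tray's sides. It stands at the front of the desk, left or right; the duster starts standing in it.
- mug: White mug, 80 mm wide and 95 mm high, at the front of the desk, left or right (on the other side from the tray); origin at the centre of its underside. Leave alone.
- stapler: Black stapler, 36 x 140 x 51 mm, lying in front of the lamp; origin at the centre of its underside, length along its y. Leave alone.
- penpot: Black pen pot with pens, 80 mm wide, pot 100 mm high, beyond the light bar; origin at the centre of its underside. Leave alone.
Not all that is in view belongs to the job. What is shaped like the duster but green or pink is not meant.

How it is judged (in metres and radians):
On the way, in this order (a step that is already met when the one before it is completed fails the run):
1. the duster's sole rests on the left end of the bar (its middle 155 to 225 mm left of the bar's middle) with 1.5 to 4.5 N for 0.15 s (contact force between duster and lightbar between 1.5 and 4.5 N and y of duster in the frame of lightbar between 0.155 and 0.225 m), for 0.15 s.
2. the duster stays on the middle 260 mm of the bar with 1.5 to 4.5 N for 4.5 s without a break (contact force between duster and lightbar between 1.5 and 4.5 N and y of duster in the frame of lightbar between -0.13 and 0.13 m), for 4.5 s.
3. the duster comes to the right end of the bar (155 to 225 mm right of its middle), still with 1.5 to 4.5 N (contact force between duster and lightbar between 1.5 and 4.5 N and y of duster in the frame of lightbar between -0.225 and -0.155 m), for 0.1 s.
At the end, for the whole second after the job is handed in: The light bar is level within 0.1 rad and at rest; the duster stands upright (within 0.1 rad) on the floor of its tray, within 50 mm of its centre, at rest and let go (angle between lightbar's own y axis and vertical between 1.4708 and 1.6708 rad and angular speed of lightbar below 0.05 rad/s and horizontal distance between duster and tray_in below 0.05 m and z of duster in the frame of tray_in below 0.008 m and angle between duster's own z axis and vertical below 0.1 rad and linear speed of duster below 0.02 m/s); the robot touches nothing.
It fails at once if the bar is pressed with more than 8 N (contact force between duster and lightbar above 8 N).
It fails at once if the duster leaves the bar's top on the way (over the middle 260 mm, within about 20 mm of the top, with less than 0.3 N) (y of duster in the frame of lightbar between -0.13 and 0.13 m and x of duster in the frame of lightbar between -0.05 and 0.05 m and z of duster in the frame of lightbar between -0.02 and 0.035 m and contact force between duster and lightbar below 0.3 N).
It fails at once if the bar is tipped more than 0.55 rad from level (angle between lightbar's own y axis and vertical below 1.0208 rad or angle between lightbar's own y axis and vertical above 2.1208 rad).
It fails at once if the robot itself touches the light bar (contact force between any of the arm, the fingers and lightbar above 0.5 N).
It fails at once if another thing on the desk is moved by more than 30 mm (distance of any of mug, stapler, penpot from where it was at the start of the episode above 0.03 m).
It also fails if it takes over 67 s, if anything falls off the work surface, if the arm or the gripper's body presses on something with over 40 N, if the wrist force passes 120 N, or if a joint passes its speed limit or range.

## Working session

There is one attempt and no reset: what is moved stays moved. The work goes in short steps, Python scripts to look and compute and a shell command to move; the robot and the scene stay as the last step left them, time stands still between calls to the robot, and variables do not carry over. Pictures are saved under pics/ and viewed, at most 10 in all, crops included, and the job is handed in when it is done.

```bash
mkdir -p pics; ls; python3 - <<'E'
from cell import ctrl
import cv2
s=ctrl.read_state(); print({k:s[k] for k in ['clock','eef_pos','tool_rot','force','width']})
for c in ['scene','top']:
    d=ctrl.get_image(c); cv2.imwrite(f'pics/{c}0.png',d['img'][:,:,::-1]); print(c,d['intrinsics'],d['extrinsics'])
    for t in ['lightbar','bar_top','bar_left','bar_right','knuckle','duster','tray_in','mug','stapler','penpot']:
        print(c,t,[(round(r['confidence'],2),[round(float(v)) for v in r['position']]) for r in ctrl.place_of(c,t)][:4])
E
```

```text
pics
{'clock': 0.0, 'eef_pos': array([ 293.38788431, -579.29810466,  230.37669422]), 'tool_rot': array([-3.13964494e+00,  2.37460742e-05,  4.68757892e-01]), 'force': array([-0.27306414, -0.29802045, -0.64745497]), 'width': 85.61145439533847}
scene [[496.95562069   0.         322.58261999]
 [  0.         496.95562069 245.20074515]
 [  0.           0.           1.        ]] [[-2.35506165e-01 -5.37471354e-01  8.09729208e-01  1.43638234e+03]
 [ 9.71862457e-01 -1.26385649e-01  1.98771309e-01  2.38282811e+02]
 [-4.49573351e-03  8.33757286e-01  5.52112830e-01  7.52862000e+02]
 [ 0.00000000e+00  0.00000000e+00  0.00000000e+00  1.00000000e+00]]
scene lightbar [(0.91, [250, 324])]
scene bar_top [(0.8, [242, 318])]
scene bar_left []
scene bar_right [(0.62, [234, 243]), (0.55, [259, 266])]
scene knuckle [(0.66, [247, 320])]
scene duster [(0.98, [265, 271]), (0.76, [263, 203]), (0.69, [230, 272]), (0.65, [237, 219])]
scene tray_in [(0.91, [263, 263])]
scene mug [(0.77, [285, 443])]
scene stapler [(0.96, [277, 372]), (0.37, [265, 271])]
scene penpot [(0.67, [379, 413]), (0.17, [260, 268])]
top [[544.00815855   0.         317.30605375]
 [  0.         544.00815855 230.05147557]
 [  0.           0.           1.        ]] [[-8.92576304e-03  9.77363236e-01 -2.11379838e-01  2.80125189e+02]
 [-9.99959778e-01 -8.53822753e-03  2.74602507e-03  9.58252118e+00]
 [ 8.79054798e-04  2.11395846e-01  9.77400135e-01  1.28764454e+03]
 [ 0.00000000e+00  0.00000000e+00  0.00000000e+00  1.00000000e+00]]
top lightbar [(0.97, [195, 306])]
top bar_top [(0.76, [195, 310])]
top bar_left [(0.63, [193, 223])]
top bar_right [(0.73, [206, 396])]
top knuckle [(0.84, [201, 308])]
top duster [(0.88, [273, 380]), (0.77, [319, 469]), (0.65, [347, 412])]
top tray_in [(0.8, [274, 386]), (0.43, [196, 306])]
top mug [(0.93, [280, 198])]
top stapler [(0.66, [282, 267]), (0.41, [194, 309]), (0.15, [276, 379])]
top penpot [(0.75, [156, 222])]
```

View pics/top0.png

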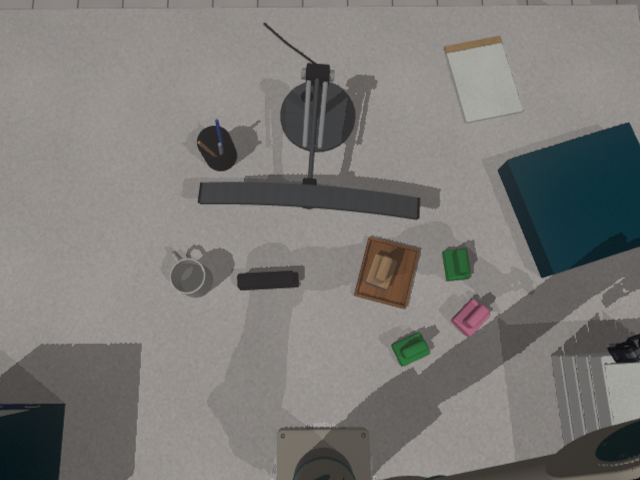

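View pics/scene0.png

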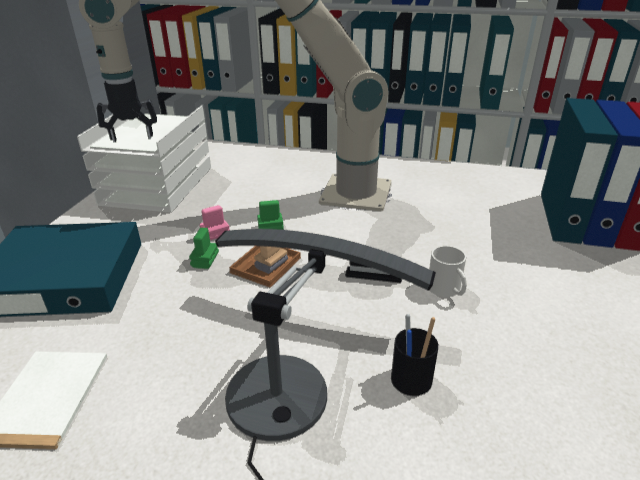

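```bash
cat > h.py <<'E'
import numpy as np, cv2
from scipy.spatial.transform import Rotation as Ro
def proj(d,P):
    P=np.atleast_2d(P); E=np.array(d['extrinsics']); p=(P-E[:3,3])@E[:3,:3]; p=p*[1,-1,-1]
    q=p@np.array(d['intrinsics']).T; return q[:,:2]/q[:,2:]   # (col,row)
def ray_z(d,uv,z):
    uv=np.atleast_2d(uv).astype(float); E=np.array(d['extrinsics'])
    r=np.c_[uv,np.ones(len(uv))]@np.linalg.inv(d['intrinsics']).T*[1,-1,-1]@E[:3,:3].T
    return E[:3,3]+r*((z-E[2,3])/r[:,2])[:,None]
def bar_pts(p): # knuckle x,y,z, yaw, roll(about bar x; + = left end up)
    R=Ro.from_euler('ZX',[p[3],p[4]]).as_matrix(); y=np.linspace(-235,235,41)
    s=750-np.sqrt(750**2-y**2); out=[]
    for x in(-23,23):
        for t in(20,4): out.append(np.c_[0*y+x,y,t-s]@R.T+p[:3])
    return out
def bar_mask(d,p,S=4):
    c=[proj(d,o) for o in bar_pts(p)]; m=np.zeros((480*S,640*S),np.uint8)
    for a,b in((0,2),(0,1),(2,3),(1,3)):
        for i in range(40):
            cv2.fillConvexPoly(m,np.round(S*(np.array([c[a][i],c[a][i+1],c[b][i+1],c[b][i]])+.5)).astype(np.int32),1)
    for i in(0,40): cv2.fillConvexPoly(m,np.round(S*(np.array([c[0][i],c[1][i],c[3][i],c[2][i]])+.5)).astype(np.int32),1)
    return cv2.resize(m.astype(np.float32),(640,480),interpolation=cv2.INTER_AREA)
E
cat > fitbar.py <<'E'
from h import *
from cell import ctrl
from scipy.optimize import minimize
D={c:ctrl.get_image(c) for c in('scene','top')}; M={}
for c in D:
    r=ctrl.trace(c,'lightbar'); m=r[0]['mask'].astype(np.uint8); M[c]=m
    v=D[c]['img'].copy(); v[m>0,0]=255; cv2.imwrite(f'pics/m_{c}.png',v[:,:,::-1]); print(c,r[0]['confidence'],m.sum())
f=lambda p:sum(np.abs(bar_mask(D[c],p)-M[c]).sum() for c in D)
best=None
for x0 in([560,10,170,-.07,0],[580,20,160,-.05,-.05],[560,0,175,-.05,.06]):
    sx=np.array([x0]+[np.array(x0)+d for d in np.diag([12,12,12,.05,.05])])
    r=minimize(f,x0,method='Nelder-Mead',options=dict(initial_simplex=sx,maxfev=350,xatol=.05,fatol=.5)); print(r.x.round(3),r.fun)
E
python3 fitbar.py; python3 - <<'E'
from h import *
from cell import ctrl
d=ctrl.get_image('top'); g=ctrl.trace('top','tray_in')
for t in('tray_in','duster'):
  for g in ctrl.trace('top',t)[:3]:
    m=g['mask'].astype(np.uint8); print(t,g['confidence'],g['position'],m.sum())
    c=max(cv2.findContours(m,0,1)[0],key=cv2.contourArea); print(cv2.minAreaRect(c))
cv2.imwrite('pics/crop.png',cv2.resize(d['img'][225:375,340:500,::-1],None,fx=4,fy=4,interpolation=3))
E
```

```text
scene 0.76 4093
top 0.71 4987
[ 5.92908e+02  2.46240e+01  1.69085e+02 -8.70000e-02 -1.30000e-02] 475.0
[ 5.93131e+02  2.88150e+01  1.68826e+02 -8.70000e-02 -1.80000e-02] 474.625
[ 5.92981e+02  2.71250e+01  1.68992e+02 -8.60000e-02 -1.80000e-02] 470.4375
tray_in 0.68 [279.8, 392.9] 2495
((387.40118408203125, 273.26202392578125), (55.00154113769531, 61.783966064453125), 14.32271957397461)
duster 0.81 [350.1, 409.3] 818
((410.5600891113281, 349.37615966796875), (25.23710060119629, 33.44883346557617), 64.53665161132812)
duster 0.7 [270.3, 458.4] 858
((456.4276428222656, 265.13104248046875), (32.88601303100586, 27.903282165527344), 85.2363510131836)
duster 0.57 [274.0, 380.9] 723
((380.8114929199219, 271.9262390136719), (23.24057960510254, 32.31007385253906), 21.370620727539062)
```

View pics/crop.png

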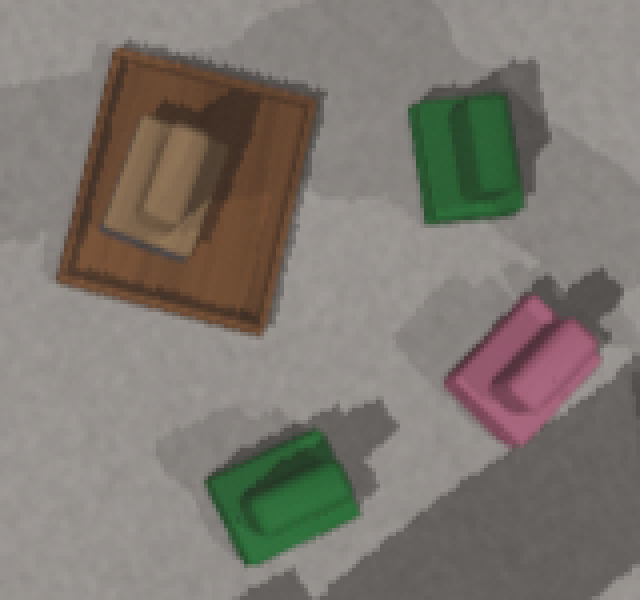

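The wooden-coloured duster in the tray, at about row 272, column 381 of the top view, is the one meant. The look-alikes are green at (265,457) and (348,410) and pink at (317,470), and the wood colour and the tray rule them out. The bar runs from (193,200) to (208,419). The mug is at (280,190), the stapler at (280,267) and the pen pot at (150,218).

```bash
python3 - <<'E'
from h import *
from cell import ctrl
from scipy.optimize import least_squares
D={c:ctrl.get_image(c) for c in('scene','top')}
for t,z in(('duster',5),('tray_in',5),('bar_top',189),('mug',0),('stapler',0),('penpot',0)):
    for c in D:
        for r in ctrl.place_of(c,t)[:3]:
            print(t,c,round(r['confidence'],2),ray_z(D[c],r['position'][::-1],z)[0].round(1))
box=np.array(cv2.boxPoints(((387.4,273.26),(55,61.8),14.32)))
w=ray_z(D['top'],box,20); print('tray rim',w.round(1),w.mean(0).round(1),np.linalg.norm(np.diff(w,axis=0),axis=1))
# wooden back corners from crop (px/4 + offset)
k=np.array([[145,117],[102,230],[185,258]])/4+[340,225]
for z in(25,41): 
    w=ray_z(D['top'],k,z); print(z,w.round(1),'centre',((w[0]+w[2])/2).round(1),np.linalg.norm(np.diff(w,axis=0),axis=1),np.arctan2(*(w[0]-w[1])[[1,0]]))
E
```

```text
duster scene 0.77 [ 481.5 -316.7    5. ]
duster scene 0.74 [ 364.8 -329.2    5. ]
duster scene 0.66 [ 454.7 -138.5    5. ]
duster top 0.94 [ 279.8 -201.6    5. ]
duster top 0.85 [ 450.7 -313.1    5. ]
duster top 0.83 [ 342.6 -345.6    5. ]
tray_in scene 0.84 [ 450.  -159.4    5. ]
tray_in scene 0.31 [442.1 116.4   5. ]
tray_in top 0.59 [ 448.3 -151.2    5. ]
tray_in top 0.2 [746.  241.3   5. ]
bar_top scene 0.6 [589.3  28.1 189. ]
bar_top top 0.85 [588.1  27.9 189. ]
mug scene 0.68 [424.8 302.9   0. ]
mug scene 0.57 [755.  247.8   0. ]
mug top 0.6 [436.5 298.5   0. ]
stapler scene 0.6 [434.6 124.5   0. ]
stapler top 0.88 [439.7 125.8   0. ]
stapler top 0.21 [ 616.1 -186.2    0. ]
penpot scene 0.58 [749.5 249.3   0. ]
penpot scene 0.15 [ 440.4 -157.3    0. ]
penpot top 0.65 [754.9 239.9   0. ]
tray rim [[ 395.9  -75.7   20. ]
 [ 537.5 -115.3   20. ]
 [ 503.5 -240.5   20. ]
 [ 363.5 -198.2   20. ]] [ 450.1 -157.4   20. ] [147.03862818 129.64683548 146.33433353]
25 [[ 493.7 -132.1   25. ]
 [ 427.4 -105.    25. ]
 [ 410.7 -152.7   25. ]] centre [ 452.2 -142.4   25. ] [71.69385788 50.53248516] -0.38807746476306726
41 [[ 491.  -130.3   41. ]
 [ 425.5 -103.5   41. ]
 [ 409.  -150.6   41. ]] centre [ 450.  -140.4   41. ] [70.78536647 49.89214678] -0.38807746476306726
```

```bash
python3 -m crank '[[[0,0,-1,0],[0,0,-1,0],[0.85,-0.8,0,0],[0.85,-0.8,0,0],[0.85,-0.8,0,0],[0.85,-0.8,0,0],[0.85,-0.8,0,0],[0.85,-0.8,0,0],[0.85,-0.8,0,0],[0.85,-0.8,0,0],[0.85,-0.8,0,0],[0.85,-0.8,0,0]]]' -1
python3 -m crank '[[[0.85,-0.8,0,0],[0.85,-0.8,0,0],[0.85,-0.8,0,0],[0.85,-0.8,0,0],[0.85,-0.8,0,0],[0.85,-0.8,0,0],[0,0,0,1],[0,0,0,1],[0,0,0,1],[0,0,0,1],[0,0,0,1],[0,0,0,1]]]'
python3 -m crank '[[[0,0,0,1],[0,0,0,1],[0,0,0,1],[0,0,0,1],[0,0,0,0.7],[0,0,0,0],[0,0,0,0]]]'
python3 - <<'E'
from h import *
from cell import ctrl
d=ctrl.get_image('wrist'); cv2.imwrite('pics/w1.png',d['img'][:,:,::-1]); print(ctrl.read_state()['tool_rot'])
for z in(5,): 
  for t in('duster','tray_in'):
    for r in ctrl.place_of('wrist',t)[:3]: print(t,r['confidence'],r['position'],ray_z(d,r['position'][::-1],5))
g=ctrl.trace('wrist','duster')[:1]
for r in g: print(r['position'],r['mask'].sum(),cv2.minAreaRect(max(cv2.findContours(r['mask'].astype(np.uint8),0,1)[0],key=cv2.contourArea)))
E
```

```text
clock: 3.2
eef_pos: [393.3, -304.1, 281.6]
tool_rot: [3.141, -0.0, 0.469]
force: [-0.2, 0.0, 0.3]
width: 85.2
gripper_force: 0.0
clock: 4.2
eef_pos: [452.5, -140.8, 281.5]
tool_rot: [3.141, -0.0, -0.015]
force: [-0.7, 0.4, 0.7]
width: 85.2
gripper_force: 0.0
clock: 4.78
eef_pos: [452.5, -140.7, 281.4]
tool_rot: [3.142, -0.0, -0.385]
force: [0.1, 0.1, 0.4]
width: 85.5
gripper_force: 0.0
[-3.14152455e+00 -2.84563789e-04 -3.85468923e-01]
duster 0.96 [128.5, 457.9] [[ 469.37678421 -313.05450896    5.        ]]
duster 0.88 [214.7, 508.8] [[ 348.70662829 -343.1943991     5.        ]]
duster 0.59 [200.8, 323.2] [[ 449.95188164 -139.10204499    5.        ]]
[308.7, 415.5] 2255 ((422.64923095703125, 317.1658020019531), (62.21371841430664, 59.90950393676758), 48.01278305053711)
```

View pics/w1.png

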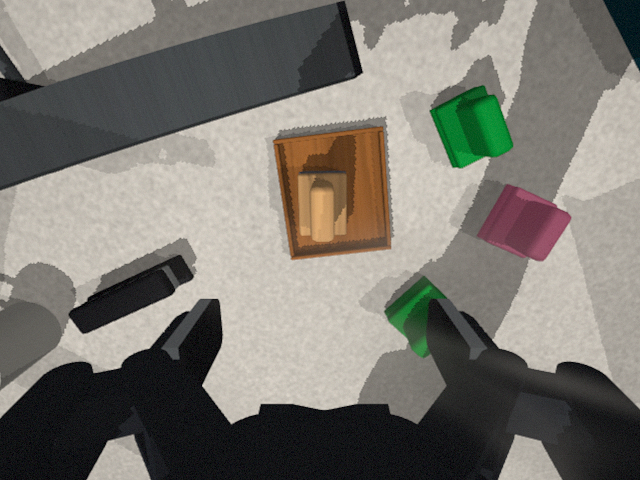

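```bash
python3 - <<'E'
from h import *
from cell import ctrl
d=ctrl.get_image('wrist'); print(d['extrinsics'].round(2))
w=ray_z(d,[[311,185],[333,184],[334,240],[313,240]],93); print(w.round(1),w.mean(0))
a=(w[0]+w[1]-w[2]-w[3])/2; print(np.hypot(*a[:2]),np.arctan2(a[1],a[0]))
w=ray_z(d,[[299,174],[346,172],[303,234]],30); print(w.round(1)); a=w[0]-w[2]; print(np.arctan2(a[1],a[0]))
w=ray_z(d,[[275,141],[384,127],[390,248],[293,258]],20);print('tray',w.round(1),w.mean(0))
w=ray_z(d,[[345,2],[360,72]],185);print('barend top z?',w.round(1))
from h import bar_pts
print([b[0].round(0) for b in bar_pts([593,27,169,-.087,-.018])])
E
```

```text
[[-3.8000e-01  8.9000e-01  2.6000e-01  5.1813e+02]
 [-9.3000e-01 -3.6000e-01 -1.1000e-01 -1.6808e+02]
 [-0.0000e+00 -2.8000e-01  9.6000e-01  4.2281e+02]
 [ 0.0000e+00  0.0000e+00  0.0000e+00  1.0000e+00]]
[[ 482.5 -140.3   93. ]
 [ 475.6 -159.8   93. ]
 [ 424.1 -140.4   93. ]
 [ 431.9 -121.2   93. ]] [ 453.50361242 -140.41824743   93.        ]
54.575597718791016 -0.36049312589311705
[[ 492.  -127.3   30. ]
 [ 474.3 -176.5   30. ]
 [ 426.6 -104.2   30. ]]
-0.3389766002086637
tray [[ 534.7 -115.8   20. ]
 [ 503.  -233.    20. ]
 [ 368.2 -193.5   20. ]
 [ 400.8  -79.3   20. ]] [ 451.67731971 -155.41499279   20.        ]
barend top z? [[ 584.4 -208.4  185. ]
 [ 545.6 -203.4  185. ]]
[array([ 550., -205.,  155.]), array([ 550., -206.,  139.]), array([ 595., -209.,  155.]), array([ 595., -210.,  139.])]
```

```bash
python3 -m crank '[[[0.03,-0.03,0,-0.4],[0,0,1,0],[0,0,1,0],[0,0,1,0],[0,0,1,0],[0,0,1,0],[0,0,1,0],[0,0,1,0],[0,0,0.8,0],[0,0,0.8,0],[0,0,0.45,0],[0,0,0,0]]]'
python3 -m crank '[[[0,0,0,0],[0,0,0,0],[0,0,0,0],[0,0,0,0],[0,0,0,0],[0,0,0,0],[0,0,0,0],[0,0,0,0]]]' 1
python3 -m crank '[[[0,0,0,0],[0,0,0,0]]]'
python3 -c "
from cell import ctrl
import cv2
s=ctrl.read_state();print(s['eef_pos'],s['tool_rot'],s['force'],s['gripper_force'],s['width'],s['torque'])"
```

```text
clock: 6.03
eef_pos: [452.1, -140.0, 53.0]
tool_rot: [3.141, 0.004, -0.355]
force: [-0.3, 0.4, -0.4]
width: 85.3
gripper_force: 0.0
clock: 6.7
eef_pos: [454.0, -140.5, 55.8]
tool_rot: [-3.141, -0.002, -0.355]
force: [0.5, 0.5, 6.4]
width: 23.5
gripper_force: 60.0
clock: 6.87
eef_pos: [454.0, -140.5, 55.8]
tool_rot: [-3.141, -0.002, -0.355]
force: [-0.0, 0.1, 6.8]
width: 23.6
gripper_force: 60.0
[ 454.01030477 -140.5286158    55.82356481] [-3.14142447e+00 -1.54627230e-03 -3.55090069e-01] [-0.01016544  0.08539575  6.82868548] 60.042922496795654 23.5744545312432 [-0.07237177  0.14359965  0.00895808]
```

```bash
python3 -m crank '[[[0,0,-1,0],[0,0,-1,0],[0,0,-1,0],[0,0,-1,0],[0,0,-1,0],[0,0,-1,0],[0,0,-1,-0.84],[0,0,-1,-0.84],[0,0,-1,-0.84],[0,0,-1,-0.84],[0,0,0,0]]]'
cat > model.py <<'E'
import numpy as np, re
K,C,L=200.,18.,0.75
BY=np.array([np.sin(.087),np.cos(.087)])
class Bar:  # metres; w along bar from knuckle, z sole height
    def __init__(s,zk,phi,mu=.6,D=2.2): s.zk,s.s,s.phi,s.mu,s.D=zk,0.,phi,mu,D; s.ds=s.dphi=0; s.pw=None
    def contact(s,wd,sag,phi):
        cw,cz=.73*np.sin(phi),s.zk-sag-.73*np.cos(phi)
        if abs(wd-cw)<.015: return cw,cz,0.
        cc=wd-np.sign(wd-cw)*.015
        return cw,cz,np.arcsin(np.clip((cc-cw)/.762,-1,1))
    def zsole(s,wd,sag,phi):
        cw,cz,a=s.contact(wd,sag,phi)
        return cz+L if a==0 else cz+.762*np.cos(a)-.012
    def wrench(s,wd,vw,vz):
        cw,cz,a=s.contact(wd,s.s,s.phi); n=np.array([np.sin(a),np.cos(a)]); t=np.array([np.cos(a),-np.sin(a)])
        r=np.array([cw,cz])+L*n-[0,s.zk-s.s]
        vb=np.array([-s.dphi*r[1],s.dphi*r[0]-s.ds]); sl=np.tanh(((np.array([vw,vz])-vb)@t)/.005)
        f=-n+s.mu*sl*t
        return f, r[0]*f[1]-r[1]*f[0]
    def new(s,N,f,M,dt): # f, M per newton
        return (s.s*C/dt-N*f[1])/(C/dt+K), s.phi+dt*N*M/s.D
    def put(s,sag,phi,dt): s.ds,s.dphi=(sag-s.s)/dt,(phi-s.phi)/dt; s.s,s.phi=sag,phi
    def follow(s,wd,zd,vw,vz,dt): # -> N and force on duster (w,z)
        f,M=s.wrench(wd,vw,vz)
        g0=zd-s.zsole(wd,*s.new(0,f,M,dt)); g1=zd-s.zsole(wd,*s.new(1,f,M,dt))
        N=0. if g0>0 else max(0.,-g0/(g1-g0)) if g1>g0 else 0.
        s.put(*s.new(N,f,M,dt),dt); return N,-f*N
    def press(s,wd,N,vw,vz,dt):
        f,M=s.wrench(wd,vw,vz); s.put(*s.new(N,f,M,dt),dt); return s.zsole(wd,s.s,s.phi)
E
python3 - <<'E'
from model import *
for N0,v,w0,Tr in((2.75,.042,.18,.3),(2.6,.044,.18,.3),(2.75,.046,.18,.3),(2.75,.042,.17,.3)):
    b=Bar(.169,-.018); dt=1/240; w=w0; z=b.zsole(w,0,b.phi); pm=0; t=0; out=[]; vz=0
    while w>-.18:
        vw=-v*min(1,t/Tr); w+=vw*dt; zn=b.press(w,N0*min(1,t/.4),vw,vz,dt); vz=(zn-z)/dt; z=zn; t+=dt; pm=min(pm,b.phi)
        if int(t*240)%240==0: out.append((round(w*1e3),round(z*1e3,1),round(b.phi,3)))
    print(N0,v,'minphi',pm,'end',b.phi,'T',t); print(out)
E
python3 -c "
from cell import ctrl
s=ctrl.read_state();print(s['eef_pos'],s['tool_rot'],s['force'],s['torque'])"
```

```text
clock: 7.78
eef_pos: [455.7, -141.0, 309.4]
tool_rot: [3.14, -0.008, -0.084]
force: [0.3, 0.3, -1.5]
width: 23.2
gripper_force: 59.7
2.75 0.042 minphi -0.30677608632562786 end 0.2701921096255939 T 8.724999999999826
[(144, np.float64(149.9), np.float64(-0.137)), (102, np.float64(153.6), np.float64(-0.243)), (60, np.float64(165.4), np.float64(-0.298)), (18, np.float64(178.7), np.float64(-0.302)), (-24, np.float64(186.7), np.float64(-0.253)), (-66, np.float64(183.9), np.float64(-0.155)), (-108, np.float64(172.1), np.float64(-0.034)), (-150, np.float64(145.4), np.float64(0.122))]
2.6 0.044 minphi -0.27914544964435956 end 0.2384351781729779 T 8.337499999999848
[(143, np.float64(151.8), np.float64(-0.13)), (99, np.float64(156.5), np.float64(-0.227)), (55, np.float64(168.5), np.float64(-0.274)), (11, np.float64(180.7), np.float64(-0.271)), (-33, np.float64(186.6), np.float64(-0.216)), (-77, np.float64(180.7), np.float64(-0.113)), (-121, np.float64(167.2), np.float64(0.004)), (-165, np.float64(133.6), np.float64(0.17))]
2.75 0.046 minphi -0.28175350354641504 end 0.24163658276417618 T 7.97916
[... 231 characters left out ...]
199)), (-89, np.float64(177.8), np.float64(-0.085)), (-135, np.float64(158.4), np.float64(0.052))]
2.75 0.042 minphi -0.2699715854150261 end 0.2953585335273784 T 8.487499999999839
[(134, np.float64(153.7), np.float64(-0.129)), (92, np.float64(158.2), np.float64(-0.223)), (50, np.float64(169.3), np.float64(-0.267)), (8, np.float64(180.4), np.float64(-0.259)), (-34, np.float64(185.0), np.float64(-0.2)), (-76, np.float64(178.6), np.float64(-0.095)), (-118, np.float64(165.0), np.float64(0.023)), (-160, np.float64(131.7), np.float64(0.192))]
[ 455.69351253 -141.01983785  309.38279254] [ 3.14039516 -0.00844862 -0.08395568] [ 0.30298315  0.34735887 -1.51252715] [-0.08292513 -0.13068259  0.06035653]
```

```bash
python3 -m crank '[[[0.27,-0.8,0,0],[0.27,-0.8,0,0],[0.27,-0.8,0,0],[0.27,-0.8,0,0],[0.27,-0.8,0,0],[0.27,-0.8,0,0],[0.27,-0.8,0,0],[0.27,-0.8,0,0],[0.27,-0.8,0,0]]]'
python3 -m crank '[[[0.27,-0.8,0,0],[0.27,-0.8,0,0],[0.27,-0.8,0,0],[0.27,-0.8,0,0],[0.27,-0.8,0,0],[0.27,-0.8,0,0],[0.27,-0.8,0,0],[0.27,-0.8,0,0],[0.27,-0.8,0,0],[0,0,0,0],[0,0,0,0]]]'
for i in 1 2 3 4 5 6 ; do python3 -c "
from cell import ctrl
ctrl.get_image('wrist')
s=ctrl.read_state();print(s['clock'],s['eef_pos'],s['tool_rot'],s['force'])"; done
cp pics/m_top.png pics/old_top.png; python3 fitbar.py; python3 - <<'E'
from cell import ctrl
import cv2
d=ctrl.get_image('scene'); cv2.imwrite('pics/s2.png',d['img'][100:460,150:630,::-1])
E
```

```text
clock: 8.53
eef_pos: [528.9, 34.6, 304.0]
tool_rot: [3.141, 0.002, -0.087]
force: [-0.1, -0.3, -2.2]
width: 23.1
gripper_force: 59.5
clock: 9.45
eef_pos: [604.6, 209.0, 303.3]
tool_rot: [3.141, 0.003, -0.084]
force: [0.9, -0.4, -0.7]
width: 23.1
gripper_force: 59.6
9.5 [604.70474754 207.33754316 303.6384966 ] [ 3.13972745e+00  2.32043314e-03 -8.63116989e-02] [-0.26566857 -0.61836977 -2.05827785]
9.55 [604.91612388 206.44618179 304.05539421] [ 3.13954479e+00  1.68271831e-03 -8.75390296e-02] [ 0.00415648 -0.26439742 -1.91527869]
9.6 [605.11108239 206.16368607 304.45572019] [ 3.13988439e+00  1.09529782e-03 -8.81576086e-02] [ 0.65669031  0.13377047 -1.3383166 ]
9.65 [605.25412377 206.21063152 304.74897091] [ 3.14031451e+00  6.55286670e-04 -8.82626943e-02] [ 0.07158449  0.29728201 -2.02597999]
9.7 [605.39659997 206.36836048 304.98878948] [ 3.14074684e+00  2.33959714e-04 -8.82592023e-02] [ 0.08940005 -0.32370634 -1.46485463]
9.75 [605.47294448 206.58957154 305.12320983] [ 3.14104430e+00  2.80291481e-05 -8.80214783e-02] [-0.31421886 -0.37979256 -2.2191973 ]
scene 0.85 4093
top 0.91 4364
[ 5.92282e+02  2.00120e+01  1.69040e+02 -9.00000e-02 -6.00000e-03] 1220.25
[ 5.92168e+02  2.05010e+01  1.69043e+02 -9.00000e-02 -8.00000e-03] 1218.4375
[ 5.89719e+02 -1.04440e+01  1.68607e+02 -8.90000e-02  3.50000e-02] 1673.25
```

View pics/s2.png

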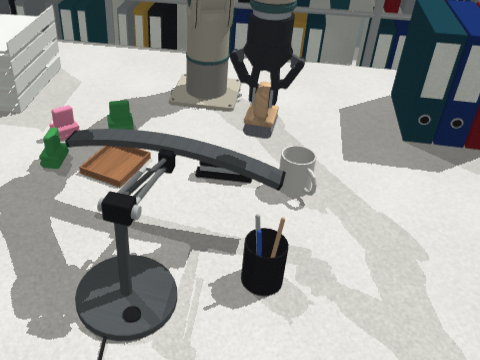

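```bash
cat > est.py <<'E'
import sys
from model import *
from scipy.optimize import least_squares
ZO=50.8; X0=np.array([592.,27.]); BZ=-1.7
tx=open('log').read(); f=lambda k:[np.array(eval(x)) for x in re.findall(k+r': (\[.*?\])',tx)]
T=np.array([float(x) for x in re.findall(r'clock: ([\d.]+)',tx)]); P=np.array(f('eef_pos')); F=np.array(f('force'))
W=(P[:,:2]-X0)@BY/1e3; Z=(P[:,2]-ZO)/1e3; FW=F[:,:2]@BY; FZ=F[:,2]-BZ
dt=1/120
def run(p):
    b=Bar(.169+p[0]*.003,-.018+p[1]*.02,.6+.1*p[2],2.2*(1+.1*p[3])); t=T[0]; o=[]; Ns=[]
    for i in range(len(T)):
        n=0 if i==0 else max(1,round((T[i]-T[i-1])/dt))
        r=(0,np.zeros(2)); a=[]
        for k in range(n):
            q=(k+1)/n; w=W[i-1]+q*(W[i]-W[i-1]); z=Z[i-1]+q*(Z[i]-Z[i-1]); h=T[i]-T[i-1]
            r=b.follow(w,z,(W[i]-W[i-1])/h,(Z[i]-Z[i-1])/h,h/n); a.append(r[0])
        o.append(r[1]); Ns.append(np.mean(a[-4:]) if a else 0)
    return b,np.array(o),Ns
def res(p):
    o=run(p)[1]; return np.r_[(o[:,0]-FW)/.45,(o[:,1]-FZ)/.45,p]
p=least_squares(res,np.zeros(4),diff_step=.05,max_nfev=8).x
b,o,Ns=run(p)
print('par',p.round(2),'phi',round(b.phi,3),'sag',round(b.s*1e3,1))
for i in range(max(0,len(T)-6),len(T)): print(T[i],'w',(W[i]*1e3).round(1),'z',(Z[i]*1e3).round(1),'meas',FW[i].round(2),FZ[i].round(2),'|',np.hypot(FW[i],FZ[i]).round(2),'model',o[i].round(2),'N',round(Ns[i],2))
n,N1,v=int(sys.argv[1]),float(sys.argv[2]),float(sys.argv[3])/1e3  # rows, N, mm per row
N0=Ns[-1]; w=W[-1]; z=b.zsole(w,b.s,b.phi); gap=Z[-1]-z; zs=[Z[-1]]; h=1/120; vz=(Z[-1]-Z[-2])*3 if len(Z)>1 else 0; ph=[]
for i in range(n):
    for k in range(10):
        tt=(i*10+k+1)*h; w-=v/10; zn=b.press(w,N0+(N1-N0)*min(1,tt/.35),-v*12,vz,h); vz=(zn-z)/h; z=zn
    zs.append(z); ph.append(round(float(b.phi),3))
d=-np.diff(zs)*1e3/25
print('gap',round(gap*1e3,1),'dz units',d.round(2),'phi',ph[::2],'w end',round(w*1e3))
E
rm -f log; python3 -m crank '[[[0.02,0,0.7,0],[0.02,0,0.7,0],[0,0,0.7,0],[0,0,0.6,0],[0,0,0.3,0],[0,0,0.2,0],[0,0,0,0],[0,0,0,0],[0,0,0,0],[0,0,0,0]]]' | tee -a log; for i in 1 2 3 4 5 6 ; do python3 -c "
from cell import ctrl
ctrl.get_image('wrist')
s=ctrl.read_state();print(s['eef_pos'],s['force'])"; done; python3 est.py 6 2.9 2
```

```text
clock: 10.83
eef_pos: [607.2, 207.9, 226.1]
tool_rot: [-3.141, -0.002, -0.087]
force: [-0.3, -0.3, -2.3]
width: 23.2
gripper_force: 59.7
[607.06463726 207.88369476 226.00577458] [ 0.30635425  0.01738725 -1.48161143]
[606.94898853 207.83081157 225.86024083] [-0.28367836 -0.75290214 -1.94906513]
[606.80666351 207.83398586 225.6863998 ] [-0.66276213 -1.16864886 -1.59019782]
[606.74652711 207.7769766  225.52636773] [ 0.56373951  0.66773278 -1.33599409]
[606.68192083 207.75612876 225.39966009] [ 1.13415277 -0.4620217  -2.0925924 ]
[606.61969808 207.71390678 225.28118359] [-0.57417636  0.43928146 -0.75116393]
par [0. 0. 0. 0.] phi -0.018 sag 0.0
10.83 w 181.5 z 175.3 meas -0.32 -0.6 | 0.68 model [0. 0.] N 0
gap 7.7 dz units [0.34 0.1  0.14 0.16 0.15 0.09] phi [-0.02, -0.034, -0.06] w end 170
```

```bash
python3 -m crank '[[[0,0,0.05,0],[0,0,0.05,0],[0,0,0.05,0]]]' | tee -a log | grep -E 'pos|force: \['
python3 -m crank '[[[0,0,0.05,0],[0,0,0.05,0]]]' | tee -a log | grep -E 'pos|force: \['
python3 -m crank '[[[0,0,0.05,0],[0,0,0.05,0]]]' | tee -a log | grep -E 'pos|force: \['
python3 est.py 6 2.9 2
```

```text
eef_pos: [606.6, 207.7, 221.2]
force: [0.5, 0.5, -1.8]
eef_pos: [606.7, 207.7, 218.7]
force: [0.1, 0.5, -0.8]
eef_pos: [606.8, 207.7, 216.3]
force: [1.4, 0.5, -1.1]
par [ 0.41  0.44 -0.    0.06] phi -0.021 sag 2.9
10.83 w 181.5 z 175.3 meas -0.32 -0.6 | 0.68 model [0. 0.] N 0
11.38 w 181.3 z 170.4 meas 0.54 -0.1 | 0.55 model [0. 0.] N 0.0
11.55 w 181.3 z 167.9 meas 0.51 0.9 | 1.03 model [0.11 0.5 ] N 0.49
11.72 w 181.3 z 165.5 meas 0.62 0.6 | 0.86 model [0.16 0.68] N 0.69
gap -0.0 dz units [0.04 0.09 0.12 0.14 0.12 0.08] phi [-0.026, -0.044, -0.071] w end 169
```

```bash
python3 -m crank '[[[0,0.03,0.06,0],[0,0.06,0.1,0],[0,0.08,0.13,0]]]' | tee -a log | grep -E 'force: \['
python3 -m crank '[[[0,0.08,0.14,0],[0,0.08,0.12,0]]]' | tee -a log | grep -E 'force: \['
python3 est.py 6 2.9 2.5
```

```text
force: [-0.3, 1.7, 0.7]
force: [0.1, 1.6, 1.1]
par [ 0.37  0.67 -1.05  0.22] phi -0.069 sag 10.9
10.83 w 181.5 z 175.3 meas -0.32 -0.6 | 0.68 model [0. 0.] N 0
11.38 w 181.3 z 170.4 meas 0.54 -0.1 | 0.55 model [0.06 0.21] N 0.2
11.55 w 181.3 z 167.9 meas 0.51 0.9 | 1.03 model [0.13 0.56] N 0.56
11.72 w 181.3 z 165.5 meas 0.62 0.6 | 0.86 model [0.17 0.73] N 0.74
11.97 w 177.9 z 158.5 meas 1.67 2.4 | 2.92 model [1.42 1.64] N 1.91
12.13 w 173.6 z 151.7 meas 1.6 2.8 | 3.23 model [2.32 2.56] N 3.04
gap 0.0 dz units [0.1  0.07 0.05 0.04 0.04 0.04] phi [-0.084, -0.113, -0.139] w end 159
```

```bash
python3 -m crank '[[[0,0.09,0.09,0],[0,0.1,0.07,0],[0,0.1,0.05,0]]]' | tee -a log | grep -E 'force: \['
python3 -m crank '[[[0,0.1,0.04,0],[0,0.1,0.04,0]]]' | tee -a log | grep -E 'force: \['
python3 est.py 6 2.8 3
```

```text
force: [-0.1, 1.8, 0.6]
force: [0.6, 1.8, 0.2]
par [ 0.24  0.76 -1.48 -0.32] phi -0.14 sag 11.2
11.55 w 181.3 z 167.9 meas 0.51 0.9 | 1.03 model [0.12 0.54] N 0.53
11.72 w 181.3 z 165.5 meas 0.62 0.6 | 0.86 model [0.16 0.7 ] N 0.71
11.97 w 177.9 z 158.5 meas 1.67 2.4 | 2.92 model [1.28 1.59] N 1.82
12.13 w 173.6 z 151.7 meas 1.6 2.8 | 3.23 model [2.1  2.49] N 2.91
12.38 w 165.7 z 146.3 meas 1.78 2.3 | 2.91 model [2.19 2.43] N 2.96
12.55 w 160.6 z 144.4 meas 1.85 1.9 | 2.65 model [2.07 2.21] N 2.76
gap 0.0 dz units [0.03 0.03 0.02 0.02 0.02 0.01] phi [-0.153, -0.178, -0.203] w end 143
```

```bash
python3 -m crank '[[[0,0.12,0.04,0],[0,0.12,0.04,0],[0,0.12,0.03,0]]]' | tee -a log | grep -E 'force: \['
python3 -m crank '[[[0,0.12,0.02,0],[0,0.12,0.02,0],[0,0.12,0.02,0]]]' | tee -a log | grep -E 'force: \['
python3 est.py 6 2.8 3.3 | tail -5
```

```text
force: [0.6, 2.6, 1.6]
force: [0.1, 2.5, 1.7]
12.38 w 165.7 z 146.3 meas 1.78 2.3 | 2.91 model [2.26 2.63] N 3.16
12.55 w 160.6 z 144.4 meas 1.85 1.9 | 2.65 model [2.17 2.42] N 2.98
12.8 w 151.6 z 141.8 meas 2.64 3.3 | 4.23 model [2.4  2.53] N 3.19
13.05 w 142.5 z 140.3 meas 2.5 3.4 | 4.22 model [2.5  2.51] N 3.25
gap 0.0 dz units [ 0.   -0.01 -0.02 -0.03 -0.03 -0.02] phi [-0.223, -0.245, -0.264] w end 123
```

```bash
python3 -m crank '[[[0,0.13,-0.04,0],[0,0.13,-0.04,0],[0,0.13,-0.04,0]]]' | tee -a log | grep -E 'force: \['
python3 -m crank '[[[0,0.13,-0.04,0],[0,0.13,-0.04,0]]]' | tee -a log | grep -E 'force: \['
python3 est.py 6 2.7 3.3 | grep -v 'w 1[678]'
```

```text
force: [-0.5, 2.1, -1.1]
force: [-0.6, 0.8, -0.4]
par [ 0.11  0.81 -1.55  0.11] phi -0.255 sag 8.1
12.8 w 151.6 z 141.8 meas 2.64 3.3 | 4.23 model [2.31 2.39] N 3.02
13.05 w 142.5 z 140.3 meas 2.5 3.4 | 4.22 model [2.4  2.36] N 3.07
13.3 w 132.4 z 143.3 meas 2.05 0.6 | 2.13 model [1.81 1.72] N 2.3
13.47 w 125.9 z 145.4 meas 0.74 1.3 | 1.5 model [1.61 1.52] N 2.04
gap 0.0 dz units [-0.03 -0.01 -0.01 -0.01 -0.01 -0.02] phi [-0.262, -0.277, -0.293] w end 106
```

```bash
python3 -m crank '[[[0,0.13,0,0],[0,0.13,0,0],[0,0.13,-0.01,0]]]' | tee -a log | grep -E 'force: \['
python3 -m crank '[[[0,0.13,-0.01,0],[0,0.13,-0.01,0]]]' | tee -a log | grep -E 'force: \['
python3 est.py 6 2.7 3.3 | grep -v 'w 1[678]'
```

```text
force: [-0.0, 2.9, -0.5]
force: [0.5, 2.7, 1.0]
par [ 0.37  0.65 -1.31  0.07] phi -0.302 sag 10.1
12.8 w 151.6 z 141.8 meas 2.64 3.3 | 4.23 model [2.43 2.38] N 3.06
13.05 w 142.5 z 140.3 meas 2.5 3.4 | 4.22 model [2.52 2.35] N 3.11
13.3 w 132.4 z 143.3 meas 2.05 0.6 | 2.13 model [1.9  1.72] N 2.33
13.47 w 125.9 z 145.4 meas 0.74 1.3 | 1.5 model [1.7  1.52] N 2.08
13.72 w 116.6 z 145.6 meas 2.89 1.2 | 3.13 model [2.24 1.95] N 2.66
13.88 w 110.2 z 146.1 meas 2.73 2.7 | 3.84 model [2.45 2.11] N 2.9
gap 0.0 dz units [-0.02 -0.04 -0.04 -0.05 -0.05 -0.05] phi [-0.31, -0.325, -0.338] w end 90
```

```bash
python3 -m crank '[[[0,0.13,-0.03,0],[0,0.13,-0.04,0],[0,0.13,-0.05,0]]]' | tee -a log | grep -E 'force: \['
python3 -m crank '[[[0,0.13,-0.05,0],[0,0.13,-0.05,0]]]' | tee -a log | grep -E 'force: \['
python3 est.py 6 2.7 3.3 | grep -v 'w 1[4-8]'
```

```text
force: [0.4, 3.2, 1.0]
force: [0.1, 3.2, 0.6]
par [ 1.39  0.02 -1.34  0.2 ] phi -0.366 sag 9.8
13.3 w 132.4 z 143.3 meas 2.05 0.6 | 2.13 model [2.06 1.78] N 2.48
13.47 w 125.9 z 145.4 meas 0.74 1.3 | 1.5 model [1.87 1.59] N 2.24
13.72 w 116.6 z 145.6 meas 2.89 1.2 | 3.13 model [2.45 2.04] N 2.87
13.88 w 110.2 z 146.1 meas 2.73 2.7 | 3.84 model [2.7  2.21] N 3.14
14.13 w 100.3 z 149.1 meas 3.22 2.7 | 4.2 model [2.55 2.05] N 2.97
14.3 w 93.7 z 151.7 meas 3.2 2.3 | 3.94 model [2.41 1.92] N 2.8
gap 0.0 dz units [-0.05 -0.05 -0.06 -0.06 -0.06 -0.06] phi [-0.372, -0.382, -0.391] w end 74
```

```bash
python3 -m crank '[[[0,0.14,-0.07,0],[0,0.14,-0.08,0],[0,0.14,-0.07,0]]]' | tee -a log | grep -E 'force: \['
python3 -m crank '[[[0,0.14,-0.07,0],[0,0.14,-0.06,0]]]' | tee -a log | grep -E 'force: \['
python3 est.py 6 2.6 3.5 | grep -v 'w 1[4-8]'
```

```text
force: [-0.2, 1.2, -0.1]
force: [-0.4, 2.0, 0.0]
par [ 1.07  0.19 -1.37  0.31] phi -0.377 sag 8.0
13.72 w 116.6 z 145.6 meas 2.89 1.2 | 3.13 model [2.39 2.04] N 2.83
13.88 w 110.2 z 146.1 meas 2.73 2.7 | 3.84 model [2.63 2.21] N 3.09
14.13 w 100.3 z 149.1 meas 3.22 2.7 | 4.2 model [2.46 2.04] N 2.9
14.3 w 93.7 z 151.7 meas 3.2 2.3 | 3.94 model [2.31 1.9 ] N 2.72
14.55 w 82.9 z 157.2 meas 1.18 1.6 | 1.99 model [1.95 1.6 ] N 2.3
14.72 w 76.0 z 160.5 meas 1.96 1.7 | 2.59 model [1.88 1.55] N 2.22
gap 0.0 dz units [-0.06 -0.05 -0.05 -0.05 -0.05 -0.06] phi [-0.38, -0.386, -0.391] w end 55
```

```bash
python3 -m crank '[[[0,0.14,-0.05,0],[0,0.14,-0.05,0],[0,0.14,-0.05,0]]]' | tee -a log | grep -E 'force: \['
python3 -m crank '[[[0,0.14,-0.05,0],[0,0.14,-0.05,0],[0,0.14,-0.06,0]]]' | tee -a log | grep -E 'force: \['
python3 est.py 6 2.6 3.5 | grep -v 'w 1[1-8]'
```

```text
force: [0.6, 2.3, 0.6]
force: [0.3, 2.9, -0.1]
par [ 1.39  0.04 -1.37  0.13] phi -0.407 sag 9.9
14.13 w 100.3 z 149.1 meas 3.22 2.7 | 4.2 model [2.53 2.04] N 2.95
14.3 w 93.7 z 151.7 meas 3.2 2.3 | 3.94 model [2.39 1.91] N 2.78
14.55 w 82.9 z 157.2 meas 1.18 1.6 | 1.99 model [2.05 1.64] N 2.39
14.72 w 76.0 z 160.5 meas 1.96 1.7 | 2.59 model [2.   1.61] N 2.33
14.97 w 65.9 z 164.2 meas 2.34 2.3 | 3.28 model [2.28 1.85] N 2.65
15.22 w 55.3 z 168.1 meas 2.92 1.6 | 3.33 model [2.48 2.04] N 2.9
gap -0.0 dz units [-0.06 -0.07 -0.07 -0.07 -0.07 -0.06] phi [-0.409, -0.412, -0.413] w end 34
```

```bash
python3 -m crank '[[[0,0.14,-0.07,0],[0,0.14,-0.07,0],[0,0.14,-0.07,0]]]' | tee -a log | grep -E 'force: \['
python3 -m crank '[[[0,0.14,-0.07,0],[0,0.14,-0.07,0],[0,0.14,-0.06,0]]]' | tee -a log | grep -E 'force: \['
python3 est.py 6 2.6 3.5 | grep -v 'w 1[1-8]'
```

```text
force: [-0.4, 2.4, 0.4]
force: [0.4, 1.5, 0.2]
par [ 1.35  0.05 -1.42  0.24] phi -0.409 sag 9.1
14.55 w 82.9 z 157.2 meas 1.18 1.6 | 1.99 model [2.03 1.65] N 2.39
14.72 w 76.0 z 160.5 meas 1.96 1.7 | 2.59 model [1.97 1.61] N 2.32
14.97 w 65.9 z 164.2 meas 2.34 2.3 | 3.28 model [2.24 1.85] N 2.63
15.22 w 55.3 z 168.1 meas 2.92 1.6 | 3.33 model [2.43 2.03] N 2.87
15.47 w 44.7 z 173.4 meas 2.36 2.1 | 3.16 model [2.16 1.85] N 2.6
15.72 w 34.0 z 178.5 meas 1.53 1.9 | 2.44 model [2.04 1.8 ] N 2.48
gap -0.0 dz units [-0.06 -0.06 -0.05 -0.05 -0.05 -0.05] phi [-0.409, -0.407, -0.404] w end 13
```

```bash
python3 -m crank '[[[0,0.14,-0.06,0],[0,0.14,-0.06,0],[0,0.14,-0.05,0]]]' | tee -a log | grep -E 'force: \['
python3 -m crank '[[[0,0.14,-0.05,0],[0,0.14,-0.05,0],[0,0.14,-0.05,0]]]' | tee -a log | grep -E 'force: \['
python3 est.py 6 2.6 3.5 | tail -6; python3 est.py 51 2.6 3.5 | tail -4;
```

```text
force: [0.6, 1.5, -0.2]
force: [-0.2, 1.7, -0.5]
15.22 w 55.3 z 168.1 meas 2.92 1.6 | 3.33 model [2.27 1.91] N 2.67
15.47 w 44.7 z 173.4 meas 2.36 2.1 | 3.16 model [1.96 1.69] N 2.35
15.72 w 34.0 z 178.5 meas 1.53 1.9 | 2.44 model [1.81 1.6 ] N 2.19
15.97 w 23.7 z 182.7 meas 1.55 1.5 | 2.15 model [1.82 1.66] N 2.23
16.22 w 13.2 z 186.4 meas 1.68 1.2 | 2.06 model [1.86 1.77] N 2.32
gap -0.0 dz units [-0.04 -0.04 -0.04 -0.03 -0.03 -0.03] phi [-0.385, -0.38, -0.373] w end -8
 -0.02 -0.02 -0.01 -0.01 -0.01 -0.    0.    0.01  0.01  0.01  0.02  0.02
  0.03  0.03  0.03  0.04  0.04  0.05  0.05  0.06  0.05  0.04  0.04  0.04
  0.05  0.05  0.06  0.06  0.07  0.07  0.08  0.08  0.09  0.09  0.1   0.11
  0.11  0.12  0.13] phi [-0.385, -0.38, -0.373, -0.364, -0.354, -0.343, -0.331, -0.317, -0.303, -0.287, -0.27, -0.251, -0.232, -0.211, -0.189, -0.166, -0.143, -0.122, -0.102, -0.08, -0.057, -0.032, -0.007, 0.02, 0.048, 0.078] w end -165
```

```bash
python3 -m crank '[[[0,0.14,-0.01,0],[0,0.14,-0.02,0],[0,0.14,-0.03,0]]]' | tee -a log | grep -E 'force: \['
python3 -m crank '[[[0,0.14,-0.03,0],[0,0.14,-0.03,0],[0,0.14,-0.03,0]]]' | tee -a log | grep -E 'force: \['
python3 est.py 6 2.7 3.5 | tail -6
```

```text
force: [1.0, 3.4, 1.0]
force: [0.1, 2.7, 1.2]
15.72 w 34.0 z 178.5 meas 1.53 1.9 | 2.44 model [2.   1.73] N 2.4
15.97 w 23.7 z 182.7 meas 1.55 1.5 | 2.15 model [2.03 1.82] N 2.47
16.22 w 13.2 z 186.4 meas 1.68 1.2 | 2.06 model [2.09 1.95] N 2.58
16.47 w 2.9 z 187.8 meas 3.47 2.7 | 4.4 model [2.59 2.53] N 3.25
16.72 w -7.7 z 190.2 meas 2.7 2.9 | 3.96 model [2.51 2.6 ] N 3.27
gap -0.0 dz units [-0.04 -0.05 -0.05 -0.05 -0.04 -0.03] phi [-0.368, -0.356, -0.344] w end -29
```

```bash
python3 -m crank '[[[0,0.14,-0.06,0],[0,0.14,-0.06,0],[0,0.14,-0.05,0]]]' | tee -a log | grep -E 'force: \['
python3 -m crank '[[[0,0.14,-0.05,0],[0,0.14,-0.04,0],[0,0.14,-0.02,0]]]' | tee -a log | grep -E 'force: \['
python3 est.py 6 2.6 3.5 | tail -6
```

```text
force: [0.3, 2.5, 0.3]
force: [0.2, 2.6, 0.6]
16.22 w 13.2 z 186.4 meas 1.68 1.2 | 2.06 model [2.18 2.01] N 2.67
16.47 w 2.9 z 187.8 meas 3.47 2.7 | 4.4 model [2.68 2.59] N 3.35
16.72 w -7.7 z 190.2 meas 2.7 2.9 | 3.96 model [2.6  2.67] N 3.36
16.97 w -18.6 z 194.4 meas 2.52 2.0 | 3.21 model [2.04 2.22] N 2.75
17.22 w -29.0 z 197.2 meas 2.61 2.3 | 3.48 model [1.83 2.12] N 2.55
gap -0.0 dz units [-0.03 -0.02 -0.01 -0.01 -0.   -0.  ] phi [-0.334, -0.32, -0.305] w end -50
```

```bash
python3 -m crank '[[[0,0.14,-0.03,0],[0,0.14,-0.03,0],[0,0.14,-0.02,0]]]' | tee -a log | grep -E 'force: \['
python3 -m crank '[[[0,0.14,-0.01,0],[0,0.14,-0.01,0],[0,0.14,0,0]]]' | tee -a log | grep -E 'force: \['
python3 est.py 6 2.6 3.5 | tail -6;  python3 est.py 33 2.6 3.5 | tail -3
```

```text
force: [-0.1, 1.8, 0.3]
force: [-0.0, 1.1, 0.3]
16.72 w -7.7 z 190.2 meas 2.7 2.9 | 3.96 model [2.59 2.65] N 3.34
16.97 w -18.6 z 194.4 meas 2.52 2.0 | 3.21 model [2.03 2.2 ] N 2.73
17.22 w -29.0 z 197.2 meas 2.61 2.3 | 3.48 model [1.82 2.1 ] N 2.52
17.47 w -39.5 z 199.0 meas 1.78 2.0 | 2.68 model [1.66 2.06] N 2.4
17.72 w -49.9 z 199.6 meas 1.1 2.0 | 2.28 model [1.59 2.11] N 2.39
gap -0.0 dz units [0.   0.01 0.02 0.02 0.02 0.03] phi [-0.291, -0.273, -0.255] w end -71
gap -0.0 dz units [0.   0.01 0.02 0.02 0.02 0.03 0.03 0.03 0.04 0.04 0.04 0.05 0.05 0.06
 0.05 0.04 0.04 0.05 0.05 0.06 0.06 0.07 0.07 0.08 0.08 0.09 0.09 0.1
 0.1  0.11 0.12 0.12 0.13] phi [-0.291, -0.273, -0.255, -0.234, -0.213, -0.19, -0.166, -0.142, -0.121, -0.099, -0.076, -0.053, -0.027, -0.001, 0.027, 0.056, 0.087] w end -165
```

```bash
python3 -m crank '[[[0,0.14,0.02,0],[0,0.14,0.02,0],[0,0.14,0.02,0]]]' | tee -a log | grep -E 'force: \['
python3 -m crank '[[[0,0.14,0.02,0],[0,0.14,0.02,0],[0,0.14,0.03,0]]]' | tee -a log | grep -E 'force: \['
python3 est.py 6 2.6 3.5 | tail -5
```

```text
force: [0.0, 1.4, -0.0]
force: [-0.6, 1.3, 0.8]
17.47 w -39.5 z 199.0 meas 1.78 2.0 | 2.68 model [1.65 2.02] N 2.36
17.72 w -49.9 z 199.6 meas 1.1 2.0 | 2.28 model [1.58 2.08] N 2.35
17.97 w -60.3 z 198.0 meas 1.39 1.7 | 2.2 model [1.7  2.43] N 2.66
18.22 w -70.9 z 196.3 meas 1.24 2.5 | 2.79 model [1.58 2.47] N 2.65
gap -0.0 dz units [0.03 0.03 0.03 0.04 0.04 0.05] phi [-0.23, -0.209, -0.186] w end -92
```

```bash
python3 -m crank '[[[0,0.14,0.03,0],[0,0.14,0.03,0],[0,0.14,0.04,0]]]' | tee -a log | grep -E 'force: \['
python3 -m crank '[[[0,0.14,0.04,0],[0,0.14,0.05,0],[0,0.14,0.05,0]]]' | tee -a log | grep -E 'force: \['
python3 est.py 6 2.6 3.5 | tail -5;python3 est.py 22 2.6 3.5 | tail -2
```

```text
force: [0.8, 1.7, 0.5]
force: [0.9, 2.1, 0.8]
17.97 w -60.3 z 198.0 meas 1.39 1.7 | 2.2 model [1.71 2.4 ] N 2.64
18.22 w -70.9 z 196.3 meas 1.24 2.5 | 2.79 model [1.6  2.45] N 2.63
18.47 w -81.4 z 193.7 meas 1.76 2.2 | 2.82 model [1.49 2.53] N 2.64
18.72 w -91.9 z 190.2 meas 2.17 2.5 | 3.31 model [1.36 2.58] N 2.62
gap -0.0 dz units [0.05 0.06 0.05 0.04 0.04 0.05] phi [-0.16, -0.136, -0.115] w end -113
gap -0.0 dz units [0.05 0.06 0.05 0.04 0.04 0.05 0.05 0.06 0.06 0.07 0.07 0.08 0.08 0.09
 0.09 0.1  0.11 0.11 0.12 0.13 0.14 0.14] phi [-0.16, -0.136, -0.115, -0.093, -0.07, -0.045, -0.02, 0.007, 0.035, 0.065, 0.096] w end -169
```

```bash
python3 -m crank '[[[0,0.14,0.05,0],[0,0.14,0.05,0],[0,0.14,0.05,0]]]' | tee -a log | grep -E 'force: \['
python3 -m crank '[[[0,0.14,0.04,0],[0,0.14,0.04,0],[0,0.14,0.05,0]]]' | tee -a log | grep -E 'force: \['
python3 est.py 15 2.6 3.75 | tail -5
```

```text
force: [-0.5, 1.5, 1.5]
force: [1.0, 0.1, 1.5]
18.72 w -91.9 z 190.2 meas 2.17 2.5 | 3.31 model [1.35 2.63] N 2.67
18.97 w -102.4 z 186.4 meas 1.45 3.2 | 3.51 model [1.28 2.66] N 2.65
19.22 w -112.9 z 183.2 meas 0.19 3.2 | 3.21 model [1.18 2.64] N 2.61
gap -0.0 dz units [0.05 0.06 0.06 0.07 0.07 0.08 0.08 0.09 0.1  0.1  0.11 0.12 0.13 0.13
 0.14] phi [-0.094, -0.071, -0.047, -0.022, 0.005, 0.034, 0.063, 0.094] w end -169
```

```bash
python3 -m crank '[[[0,0.15,0.05,0],[0,0.15,0.05,0],[0,0.15,0.06,0]]]' | tee -a log | grep -E 'force: \['
python3 -m crank '[[[0,0.15,0.06,0],[0,0.15,0.07,0],[0,0.15,0.08,0]]]' | tee -a log | grep -E 'force: \['
python3 est.py 9 2.5 3.75 | tail -5
```

```text
force: [0.6, 0.5, 1.3]
force: [0.7, 0.2, 0.4]
18.97 w -102.4 z 186.4 meas 1.45 3.2 | 3.51 model [1.26 2.66] N 2.65
19.22 w -112.9 z 183.2 meas 0.19 3.2 | 3.21 model [1.15 2.63] N 2.6
19.47 w -124.2 z 179.2 meas 0.55 3.0 | 3.05 model [1.  2.6] N 2.53
19.72 w -135.4 z 173.9 meas 0.26 2.1 | 2.12 model [0.86 2.62] N 2.5
gap -0.0 dz units [0.08 0.09 0.09 0.1  0.11 0.12 0.12 0.13 0.14] phi [-0.021, 0.005, 0.033, 0.061, 0.092] w end -169
```

```bash
python3 -m crank '[[[0,0.16,0.09,0],[0,0.17,0.09,0],[0,0.17,0.1,0],[0,0.17,0.11,0],[0,0.17,0.12,0]]]' | tee -a log | grep -E 'force: \['
python3 -m crank '[[[0,0.17,0.12,0],[0,0.17,0.13,0]]]' | tee -a log | grep -E 'force: \['
python3 est.py 3 2.5 3.75 | tail -5
```

```text
force: [0.4, 0.2, 0.9]
force: [-0.2, -0.3, 0.7]
19.47 w -124.2 z 179.2 meas 0.55 3.0 | 3.05 model [0.97 2.58] N 2.51
19.72 w -135.4 z 173.9 meas 0.26 2.1 | 2.12 model [0.83 2.6 ] N 2.49
20.13 w -156.6 z 161.0 meas 0.23 2.6 | 2.61 model [0.58 2.65] N 2.47
20.3 w -165.0 z 154.7 meas -0.32 2.4 | 2.42 model [0.46 2.64] N 2.45
gap 0.0 dz units [0.13 0.14 0.15] phi [0.082, 0.114] w end -176
```

```bash
python3 -m crank '[[[0,0.17,0.1,0],[0,0.17,-0.3,0],[0,0.17,-0.7,0],[0,0.1,-1,0],[0,0,-1,0],[0,0,-1,0],[0,0,-1,0],[0,0,0,0],[0,0,0,0]]]' | tee -a log
python3 fitbar.py; python3 - <<'E'
from cell import ctrl
import cv2
d=ctrl.get_image('scene'); cv2.imwrite('pics/s3.png',d['img'][100:460,150:630,::-1])
E
```

```text
clock: 21.05
eef_pos: [575.7, -152.5, 329.7]
tool_rot: [3.141, -0.003, -0.087]
force: [-0.2, -0.4, -2.7]
width: 23.0
gripper_force: 59.8
scene 0.73 3931
top 0.78 4467
[ 5.93219e+02  2.97910e+01  1.69130e+02 -8.80000e-02  8.00000e-02] 853.75
[ 5.93370e+02  3.05270e+01  1.69374e+02 -8.80000e-02  8.00000e-02] 861.4375
[ 5.93301e+02  2.96640e+01  1.69342e+02 -8.70000e-02  8.10000e-02] 857.4375
```

View pics/s3.png

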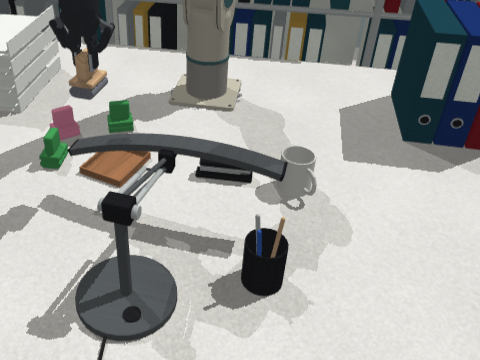

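```bash
python3 -m crank '[[[-0.6,0.07,0,0],[-0.8,0.1,0,0],[-0.8,0.1,0,0],[-0.8,0.1,0,0],[-0.8,0.1,0,0],[-0.8,0.1,0,0],[-0.36,0.03,0,0.6],[0,0,0,0.8],[0,0,0,0.9],[0,0,0,0],[0,0,0,0],[0,0,0,0]]]'
python3 fitbar.py; python3 - <<'E'
from h import *
from cell import ctrl
s=ctrl.read_state(); print(s['clock'],s['eef_pos'],s['tool_rot'])
d=ctrl.get_image('top'); m=ctrl.trace('top','tray_in')[0]; print(m['confidence'],m['mask'].sum()); q=cv2.minAreaRect(max(cv2.findContours(m['mask'].astype(np.uint8),0,1)[0],key=cv2.contourArea)); print(q,ray_z(d,[q[0]],20))
v=d['img'][130:300,180:430].copy(); cv2.imwrite('pics/t3.png',cv2.resize(v[:,:,::-1],None,fx=3,fy=3,interpolation=3))
E
```

```text
clock: 22.3
eef_pos: [450.5, -156.0, 327.9]
tool_rot: [-3.142, 0.001, -0.268]
force: [0.8, 0.7, -1.7]
width: 23.4
gripper_force: 59.5
scene 0.82 3968
top 0.84 4775
[ 5.92817e+02  2.78450e+01  1.68842e+02 -8.70000e-02  8.20000e-02] 574.9375
[ 5.93290e+02  3.11840e+01  1.69328e+02 -8.50000e-02  7.50000e-02] 604.125
[ 5.93152e+02  2.85460e+01  1.69241e+02 -8.80000e-02  8.20000e-02] 575.6875
22.5 [ 450.54745388 -156.15181363  328.14780752] [-3.14156725e+00  3.67984190e-04 -2.69677157e-01]
0.7 2399
((386.5570068359375, 272.8834533691406), (53.4435920715332, 60.671199798583984), 14.743562698364258) [[ 450.12333916 -155.40907492   20.        ]]
```

View pics/t3.png

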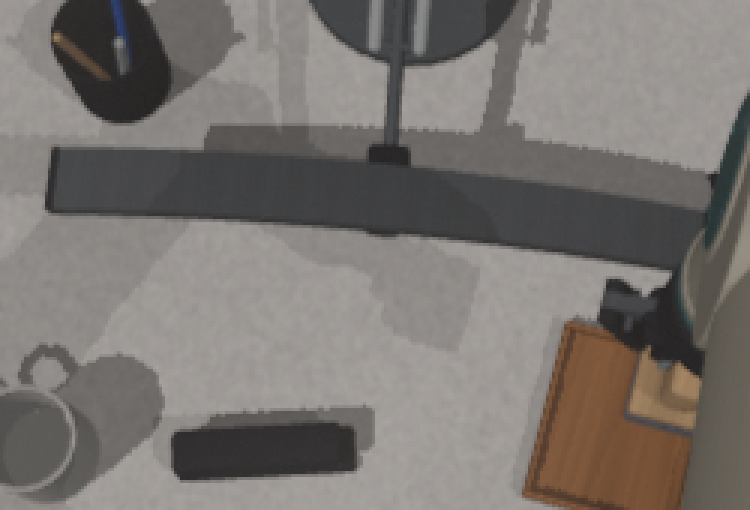

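```bash
sed -e 's/^f=.*/W={"scene":slice(0,640),"top":slice(0,400)}\nf=lambda p:sum(np.abs(bar_mask(D[c],p)-M[c])[:,W[c]].sum() for c in D)/' -e 's/for x0 in.*/for x0 in([592,28,169,-.087,.05],[593,27,169,-.087,.1]):/' fitbar.py > fit2.py; cat >> fit2.py <<'E'
for c in D:
    print(c,[(ph,round(float(np.abs(bar_mask(D[c],[593,27.5,169,-.087,ph])-M[c])[:,W[c]].sum()))) for ph in(.04,.05,.06,.07,.08,.09,.1,.11)])
c='scene'; v=D[c]['img'].copy(); e=bar_mask(D[c],r.x)>.5; ed=cv2.morphologyEx(e.astype(np.uint8),cv2.MORPH_GRADIENT,np.ones((2,2))); v[ed>0]=[255,0,0]
cv2.imwrite('pics/ov.png',cv2.resize(v[215:300,200:450,::-1],None,fx=3,fy=3,interpolation=0))
E
python3 fit2.py
```

```text
scene 0.91 4027
top 0.58 4815
[ 5.93001e+02  2.81020e+01  1.68756e+02 -8.60000e-02  8.10000e-02] 419.375
[ 5.93248e+02  2.78370e+01  1.68980e+02 -8.40000e-02  8.10000e-02] 421.5
scene [(0.04, 972), (0.05, 767), (0.06, 553), (0.07, 380), (0.08, 245), (0.09, 269), (0.1, 430), (0.11, 632)]
top [(0.04, 315), (0.05, 263), (0.06, 225), (0.07, 202), (0.08, 194), (0.09, 204), (0.1, 229), (0.11, 271)]
```

View pics/ov.png

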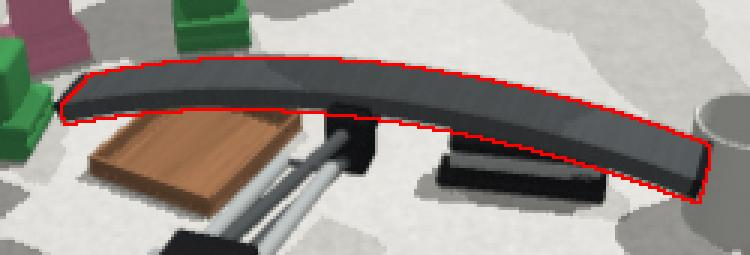

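```bash
python3 -m crank '[[[0,0,0.7,0],[0,0,1,0],[0,0,1,0],[0,0,1,0],[0,0,1,0],[0,0,1,0],[0,0,1,0],[0,0,1,0],[0,0,1,0],[0,0,0.8,0],[0,0,0.5,0],[0,0,0.3,0]]]'
python3 -m crank '[[[0,0,0.2,0],[0,0,0.15,0],[0,0,0.1,0],[0,0,0,0],[0,0,0,0],[0,0,0,0],[0,0,0,0],[0,0,0,0],[0,0,0,0]]]'
```

```text
clock: 23.8
eef_pos: [450.1, -156.0, 69.2]
tool_rot: [-3.142, 0.002, -0.27]
force: [0.1, -0.5, -0.8]
width: 23.5
gripper_force: 59.7
clock: 24.55
eef_pos: [450.7, -156.2, 59.8]
tool_rot: [-3.142, -0.001, -0.27]
force: [-0.5, 0.7, -1.2]
width: 23.3
gripper_force: 59.7
```

```bash
python3 -m crank '[[[0,0,0.06,0],[0,0,0.05,0],[0,0,0.04,0],[0,0,0,0],[0,0,0,0],[0,0,0,0],[0,0,0,0]]]'
```

```text
clock: 25.13
eef_pos: [450.5, -156.1, 55.8]
tool_rot: [-3.142, 0.0, -0.27]
force: [-0.5, 0.0, 1.8]
width: 23.4
gripper_force: 59.8
```

Contact with the floor shows in the force, which has gone from about −1.7 to +1.8 N. I'll release now and rise.

```bash
python3 -m crank '[[[0,0,0,0],[0,0,0,0],[0,0,0,0],[0,0,0,0],[0,0,0,0],[0,0,0,0],[0,0,0,0],[0,0,0,0]]]' -1
python3 -m crank '[[[0,0,-0.2,0],[0,0,-0.5,0],[0,0,-1,0],[0,0,-1,0],[0,0,-1,0],[0,0,-1,0],[0,0,-1,0],[0,0,-1,0],[0,0,-1,0],[0,0,-1,0],[0,0,-0.5,0],[0,0,0,0]]]'
python3 -m crank '[[[-1,0,0,0],[-1,0,0,0],[-1,1,0,0],[0,1,0,0],[0,1,0,0],[0,1,0,0],[0,1,0,0],[0,1,0,0],[0,1,0,0],[0,1,0,0],[0,0,0,0],[0,0,0,0]]]'
sed -i 's/slice(0,400)/slice(0,640)/' fit2.py; python3 fit2.py
python3 - <<'E'
from h import *
from cell import ctrl
d=ctrl.get_image('top')
for t in('duster','tray_in','mug','stapler','penpot'): print(t,[(round(r['confidence'],2),ray_z(d,r['position'][::-1],5 if t[0] in'dt' else 0)[0].round(0)) for r in ctrl.place_of('top',t)[:4]])
e=ctrl.get_image('scene')
a=cv2.resize(d['img'][220:320,340:440],(400,400),interpolation=3); b=cv2.resize(e['img'][220:320,210:310],(400,400),interpolation=3)
cv2.imwrite('pics/end.png',np.hstack([a,b])[:,:,::-1])
E
```

```text
clock: 25.8
eef_pos: [450.6, -156.2, 55.8]
tool_rot: [-3.142, -0.0, -0.27]
force: [-0.0, 0.4, -0.3]
width: 85.6
gripper_force: 0.0
clock: 26.8
eef_pos: [452.1, -156.7, 289.1]
tool_rot: [3.142, -0.007, -0.271]
force: [1.0, -0.5, 0.1]
width: 85.4
gripper_force: 0.0
clock: 27.8
eef_pos: [323.7, -329.4, 284.9]
tool_rot: [-3.141, 0.002, -0.273]
force: [0.4, 0.3, -0.2]
width: 85.5
gripper_force: 0.0
scene 0.72 4201
top 0.64 5087
[ 5.92853e+02  2.62720e+01  1.68941e+02 -8.80000e-02  8.30000e-02] 555.1875
[ 5.92894e+02  2.68430e+01  1.69114e+02 -8.80000e-02  8.30000e-02] 556.0625
scene [(0.04, 955), (0.05, 758), (0.06, 568), (0.07, 421), (0.08, 332), (0.09, 384), (0.1, 532), (0.11, 713)]
top [(0.04, 423), (0.05, 354), (0.06, 305), (0.07, 259), (0.08, 237), (0.09, 228), (0.1, 254), (0.11, 294)]
duster [(0.79, array([ 349., -345.,    5.])), (0.75, array([ 449., -162.,    5.])), (0.74, array([ 459., -323.,    5.])), (0.66, array([ 275., -205.,    5.]))]
tray_in [(0.74, array([ 450., -161.,    5.]))]
mug [(0.68, array([438., 290.,   0.]))]
stapler [(0.96, array([433., 115.,   0.]))]
penpot [(0.83, array([753., 247.,   0.]))]
```

View pics/end.png

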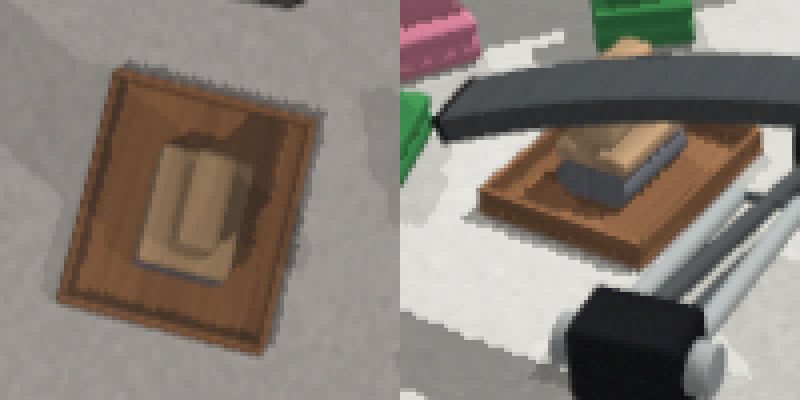

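The duster stands upright in the middle of its tray. The bar reads about 0.08 rad in both views, inside the 0.1 limit, and the other things have not moved.

```bash
python3 -c "
from cell import ctrl
print(ctrl.finish_job())"
```

```text
the job is handed in; nothing more can be done
None
```

I wiped the bar left to right in one unbroken stroke of about 8.5 s, at an estimated 2 to 3.4 N against the bar; the duster is back upright in its tray and let go, the bar is about 0.08 rad from level (limit 0.1), nothing else was moved, and the job is handed in with no verdict returned.

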